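Clamp a bow grip at the red ratchet tooth

TASK

Lay the wooden bow grip flat in the bed of the ratchet clamp, lengthways between the fence and the orange pad. Then turn the black knob clockwise until the brass pawl has clicked in behind the red tooth, and no tooth further (the pawl cannot be undone and more pressure would crush the grip), and let go so that the grip stays clamped against the fence. Leave the jar, the screwdriver and the steel weight where they are.

Things in the scene. Friction and masses are not known exactly. Their poses are not given: they have to be found in the camera images.
- bowgrip_centre (a point): Centre (half-way up) of the dark wooden bow grip, loose, 0.3 kg, 68 mm tall, two pale stripes. Foot 110 mm along its x, 40 mm across y, 14 mm tall. Body above the foot 84 mm along x, 32 mm across y: hold it there across the 32 mm, fingertips over 14 mm above its underside, so that they pass above fence and pad. z up.
- bowgrip: The bow grip as a whole; origin at the centre of its underside, axes as for bowgrip_centre. It goes on the bed with its underside down and its x along the fence, either way round; the pad then pushes it against the fence.
- clamp: Fixed clamp, its place and yaw differ each time: dark green plate 170 mm (x) by 330 mm (y), 20 mm thick; origin under its middle. Its top is the bed. y points from knob to fence, the way the jaw travels. Fence and bed on the +y half, ratchet wheel and knob on the -y half.
- fence (a point): Point of the clamp, axes as the clamp's: on the bed (20 mm above the bench) at the middle of the fence's inner face. The fence is an aluminium bar along x on the +y side of it, 110 mm long, 15 mm thick, 12 mm above the bed. The bow grip goes on the -y side, middle near x = 0. The pad's face stands 48 to 64 mm from the fence at the start. The knob's axis is at x = 0, y = -230 mm from here.
- pad: Orange pad of the sliding jaw, 50 mm wide, its top 12 mm above the bed. The wheel moves it 30 mm per rad (7.25 mm a tooth) towards the fence. Springs of 1.2 N/mm behind it: it presses the grip with about 7 N when the red tooth has caught, 16 N one tooth further. Above 13 N (0.17 rad past the red catch) the grip is damaged. Its origin is that of the jaw's slide, not the pad's centre.
- knob_middle (a point): Fixed point on the vertical knob axis, half-way up the black round knob: 44 mm in diameter, 36 mm tall, its underside 10 mm above the wheel. Hold it across its diameter from any side with 20 to 40 N, turn clockwise seen from above. It first turns free through hidden play, 0 to 0.38 rad, different each time (0.02 N m), then drives the wheel 1:1.
- red_notch (a point): Notch that the red tooth of the steel ratchet wheel (under the knob, 26 teeth, 0.242 rad or 11 mm apart) backs, 44 mm from the knob axis; the pawl is caught when pawl_tip rests in it. At the start it is 2, 3 or 4 teeth short: the angle about the knob axis from red_notch clockwise to pawl_tip is what the wheel must turn, and 0.07 to 0.15 rad more for the pawl to drop in.
- pawl_tip (a point): Tip of the sprung brass pawl, on the +x side of the wheel (clamp's axes), 44 mm from the knob axis in a notch; lifts 6 mm over each tooth. It holds the wheel against a return spring of 0.12 to 0.18 N m. Knob torque: rises 0.1 N m over a tooth, drops as much at the click; up to 0.6 N m at the red tooth. Let go, the wheel falls back onto the last tooth caught; the knob may be taken afresh.
- wax: Bystander: amber jar of wax with a yellow cap, 48 mm in diameter, 75 mm tall, loose; origin under it.
- driver: Bystander: red screwdriver lying on the bench, 160 mm long along its x, loose.
- weight: Bystander: dark steel stabiliser weight, 38 mm in diameter, 42 mm tall, loose; origin under it.
Things that resemble listed ones, but are neither listed nor needed, are in the scene too. What is meant by the bowgrip is not green, and is the smaller of those in its own colour.

How it is judged:
By the outcome, as a careful person would: the job done as asked, in the order asked, and still so for the second after the job is handed in, with the robot touching nothing.
It also fails if it takes over 72 s, if anything falls off the work surface, if the arm or the gripper's body presses on something with over 40 N, if the wrist force passes 120 N, or if a joint passes its speed limit or range.

ROBOT

A 6-joint arm with a two-finger parallel gripper is mounted at the origin on the work surface. World frame = base frame: x ahead of the robot, y to its left, z up, the work surface at z = 0. Lengths are in mm, angles in rad, forces in N, time in s.
With the tool pointing down it reaches from about 275 to 1000 mm from the base axis. Payload 8.4 kg.
Tool frame: the origin (TCP) lies on the mounting face of the last link; the fingertips stand 173 mm ahead of it and the grasp point (between the pads) lies 155 mm ahead of it; z points along the fingers, y is the line along which they close (so a half turn about z gives the same grasp; the last joint's range is limited). The gripper opens to 85 mm and grips with 20 to 120 N. Pads are 22 mm wide; open, the fingers measure 114 mm over their backs; the gripper's body (76 mm by 85 mm) begins 54 mm behind the grasp point. The pads swing forward as they close: fully open they stand 13 mm farther back than shut.
Start: joints at [1.295, 0.353, 1.633, -0, 1.155, -0.002], TCP at [168.994, 601.723, 404.681] pointing down, gripper open.
Joint ranges: [-2.63, 2.63], [-0.92, 2.1], [0.06, 2.66], [-1.3, 4.44], [0, 2.69], [-3.02, 3.02]. Speed limits (rad/s): [2.22, 2.22, 2.79, 3.14, 3.14, 3.14].

INTERFACE

Orientations are given as [roll, pitch, yaw] about the fixed x, y, z axes, in that order (R = Rz(yaw) Ry(pitch) Rx(roll)).
In Python, from rig import r gives the robot as it stands.
- The arm moves only by the tool apply_moves, never from a script. Its argument "deltas" is a list of rows, each an object with "claw": the gripper command: -1 is fully open, 1 is shut, values between are in proportion; "delta_pos": the shift along the tool's x, y, z in cm, a list of three; "yaw": the turn about the tool's z in rad. In form: [{"claw": claw, "delta_pos": [tx, ty, tz], "yaw": yaw}, ...]. A call has 1 to 8 rows; each row shifts and turns the commanded pose from where the row before left it, along the tool's axes as they then stand; what a row does not reach is not made up. A row lasts 1/8 s, in which the tool goes at most 62.5 mm and 10.7 degrees, less where a joint would pass 70% of its speed; a pose out of reach is approached as far as the arm can. A call with a gripper value outside its range is refused whole. The fingers move at their own pace and stop on an object; "grip_force" is the grip in N (left out, the last holds). Time passes only in rows, so rows that do not move let the fingers close. It gives the time, the measured TCP pose, the force, the opening and the grip force at its end, in the units of the state.
- r.sense(): the state, without advancing time (a new reading comes with each control period).
- r.grab_frame(name): name is "scene" or "side" or "wrist"; returns a dict with "img" (480x640x3 uint8, blue, green, red), "z_map" (480x640 float32, mm along the optical axis (not along the pixel's ray), 0 where there is no reading), "fx", "fy", "cx", "cy" (pixels), "dist" ([k1, k2, p1, p2, k3] as OpenCV has them; the pictures are not rectified), "eye" and "rotation" of the camera in the world; the wrist camera has in their place "T_tool_cam" (4x4, takes a point from camera to tool coordinates, whose origin is the TCP and whose axes are the flange's). Camera axes: x right, y up, looking along -z (the intrinsics and any distortion apply to the point x, -y, -z); pixel columns grow to the right and rows downward; lengths in mm; the calibration is good to about 2 mm. A picture is of the moment at which its call begins: read the wrist's pose just before it.
- r.sign_off(): hands the job in; it is judged then, once.
The state is a dict: "clock": time; "qpos": joint angles; "qvel": joint speeds; "joint_efforts": joint torques, N m; "eef_pos": TCP position; "tcp_rot": TCP orientation; "contact_force": force on the tool from outside, world axes, zero at the start; "wrist_torque": the same for the moment, N m; "opening": opening from 0.0 (shut) to 1.0 (fully open); "grasp_force": force on a finger pad.
Only numpy, scipy, OpenCV 4.12 (cv2) and the standard library are available. Lean on these libraries where they do the work, as an engineer would, in place of code of your own. Each camera call takes 0.05 s, during which the arm holds its last target. There are 200 camera calls.

## Working session

There is one attempt and no reset: what is moved stays moved. The work goes in short steps, Python scripts to look and compute and a tool call to move; the robot and the scene stay as the last step left them, time stands still between calls to the robot, and variables do not carry over. Pictures are saved under pics/ and viewed, at most 10 in all, crops included, and the job is handed in when it is done.

Besides the shell and the picture viewer there is one more tool, called after ">>>" in YAML: its name, and indented under it one key for each argument. apply_moves: Moves the arm, as the interface text tells. Its arguments: {"type":"object","properties":{"deltas":{"type":"array"},"grip_force":{"type":"number"}},"required":["deltas"]}

```bash
ls; mkdir -p pics
cat > h.py <<'E'
from rig import r
import numpy as np, cv2
from scipy.spatial.transform import Rotation as R
def grab(n):
    s=r.sense(); f=r.grab_frame(n)
    if n=="wrist":
        T=np.eye(4);T[:3,:3]=R.from_euler('xyz',s['tcp_rot']).as_matrix();T[:3,3]=s['eef_pos']
        f['T']=T@np.array(f['T_tool_cam'])
    else:
        T=np.eye(4);T[:3,:3]=np.array(f['rotation']).reshape(3,3);T[:3,3]=f['eye'];f['T']=T
    return f
def K(f): return np.array([[f['fx'],0,f['cx']],[0,f['fy'],f['cy']],[0,0,1.]])
def rays(f,uv):
    p=cv2.undistortPoints(np.array(uv,float).reshape(-1,1,2),K(f),np.array(f['dist'],float))[:,0]
    return np.c_[p[:,0],-p[:,1],-np.ones(len(p))]
def at_z(f,uv,z):
    d=rays(f,uv)@f['T'][:3,:3].T; o=f['T'][:3,3]
    return o+d*((z-o[2])/d[:,2])[:,None]
def cloud(f):
    v,u=np.mgrid[0:480,0:640]; d=rays(f,np.stack([u,v],-1).reshape(-1,2))
    P=(d*f['z_map'].reshape(-1,1))@f['T'][:3,:3].T+f['T'][:3,3]
    P[f['z_map'].ravel()==0]=np.nan
    return P.reshape(480,640,3)
E
python3 - <<'E'
from h import *
print(r.sense())
for n in("scene","side"):
    f=grab(n);cv2.imwrite(f'pics/{n}0.png',f['img']);print(n,f['T'].round(2).tolist(),f['fx'],f['dist'])
    np.savez(f'{n}0.npz',P=cloud(f))
E
```

```text
pics
{'clock': 0.0, 'qpos': array([ 1.29462296e+00,  3.53655154e-01,  1.63412195e+00, -4.53741751e-06,
        1.15522603e+00, -2.38285056e-03]), 'qvel': array([ 0.00025444, -0.00086193,  0.00055174,  0.00086578, -0.00108437,
       -0.000994  ]), 'joint_efforts': array([ 1.75484147e-03, -6.05262995e+01, -3.42069590e+01,  1.82423187e-04,
        9.42392478e-03, -1.50120309e-05]), 'eef_pos': array([168.91581361, 601.49842852, 403.96235691]), 'tcp_rot': array([-3.14018216e+00,  7.87645058e-07,  2.86780398e+00]), 'contact_force': array([-0.47000183,  0.37842107,  0.90759285]), 'wrist_torque': array([-0.01608323,  0.03944991,  0.02750302]), 'grasp_force': 0.0, 'opening': 0.9992002780151371}Traceback (most recent call last):
  File "<stdin>", line 4, in <module>
  File "h.py", line 10, in grab
    T=np.eye(4);T[:3,:3]=np.array(f['rotation']).reshape(3,3);T[:3,3]=f['eye'];f['T']=T
                         ~~~~~~~~~~~~~~~~~~~~~~~~~~~~~~~^^^^^
ValueError: cannot reshape array of size 3 into shape (3,3)
```

```bash
sed -i "s/np.array(f\['rotation'\]).reshape(3,3)/R.from_euler('xyz',f['rotation']).as_matrix()/" h.py
python3 - <<'E'
from h import *
for n in("scene","side"):
    f=grab(n);cv2.imwrite(f'pics/{n}0.png',f['img']);print(n,f['T'].round(2).tolist(),f['fx'],f['dist'])
    P=cloud(f);np.savez(f'{n}0.npz',P=P);print(np.nanpercentile(P.reshape(-1,3),[5,50,95],axis=0).round())
E
```

```text
scene [[0.43, -0.72, 0.54, 1082.91], [0.9, 0.35, -0.26, -308.18], [-0.0, 0.6, 0.8, 916.66], [0.0, 0.0, 0.0, 1.0]] 529.239909716551 [-0.10942051  0.          0.          0.          0.        ]
[[-508. -607. -746.]
 [ 461.  -28.   -2.]
 [ 932. 1068.   54.]]
side [[-0.89, 0.35, -0.28, 243.26], [-0.45, -0.7, 0.56, 496.19], [0.0, 0.63, 0.78, 834.14], [0.0, 0.0, 0.0, 1.0]] 458.2253007639299 [-0.11013601  0.          0.          0.          0.        ]
[[-8.000e+00 -1.625e+03 -7.520e+02]
 [ 5.250e+02 -1.090e+02 -1.000e+00]
 [ 2.125e+03  4.360e+02  3.400e+02]]
```

View pics/scene0.png

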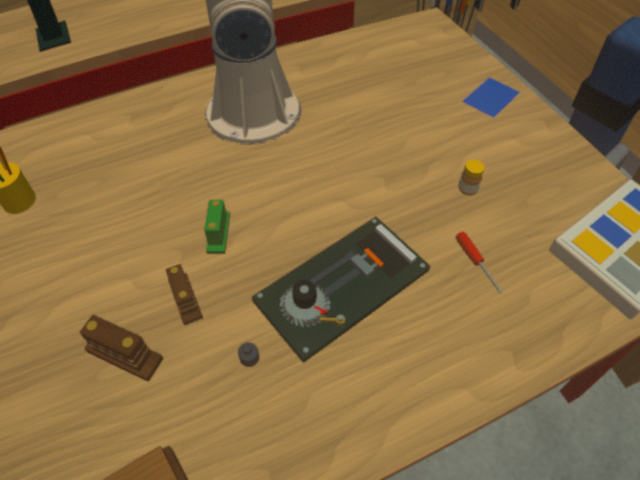

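View pics/side0.png

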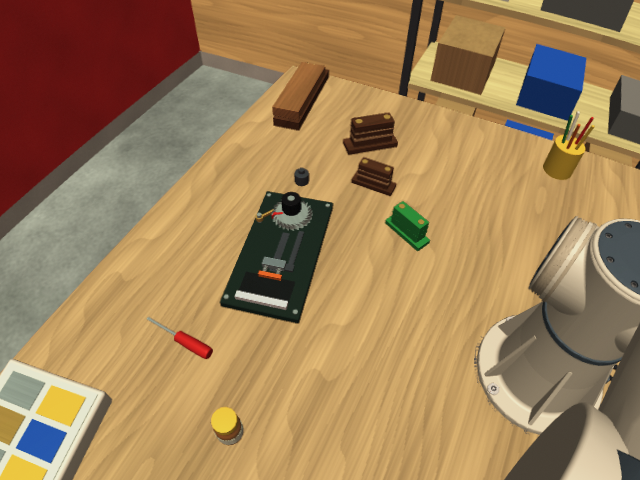

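Candidates for the bow grip in scene0: small brown (184,293), large brown (122,345), green (216,225), and a plain block (145,465). I choose the small brown one. The clamp is at about (340,287), with the knob at (305,293), the pawl at (335,320) and the fence at (395,243).

Run:
```python
from h import *
f=grab("scene");P=cloud(f)
big=cv2.resize(f['img'][250:350,150:350],None,fx=4,fy=4,interpolation=cv2.INTER_CUBIC);cv2.imwrite('pics/crop1.png',big)
img=f['img'];hsv=cv2.cvtColor(img,cv2.COLOR_BGR2HSV)
# clamp corners at z=20 : screws-ish corners
c=at_z(f,[(376,219),(429,266),(305,357),(254,298)],20);print('corners',c.round(1).tolist())
for n,(u,v) in dict(grip=(184,293),big=(122,345),green=(216,225),knob=(305,287),weight=(248,350),jar=(474,166),drv=(470,248)).items():
    print(n,P[v,u].round(1))
for n,(u0,v0,u1,v1),zmin in (('grip',(160,255,208,328),5),('big',(75,305,165,382),5)):
    q=P[v0:v1,u0:u1].reshape(-1,3);q=q[q[:,2]>zmin]
    for lo,hi in((5,12),(20,60),(60,75)):
        w=q[(q[:,2]>lo)&(q[:,2]<hi)]
        if len(w)>5: print(n,lo,len(w),cv2.minAreaRect(w[:,:2].astype(np.float32)),w[:,2].max().round(1))
s=r.sense();g=grab('wrist');cv2.imwrite('pics/w0.png',g['img']);print(np.array(g['T_tool_cam']).round(2).tolist(),g['fx'],g['dist'])
```

```text
corners [[482.1, 108.0, 20.0], [636.8, 146.2, 20.0], [708.6, -164.6, 20.0], [552.8, -203.3, 20.0]]
grip [ 514.4 -324.3   67.2]
big [ 582.4 -454.    86.9]
green [ 384.  -216.9   64.8]
knob [ 609.1 -117.4   83.9]
weight [ 663.  -255.1   44.7]
jar [477.1 359.2  70.3]
drv [636.5 248.6  21. ]
grip 5 168 ((487.2651672363281, -327.65216064453125), (39.15019989013672, 109.41828918457031), 89.83342742919922) 12.0
grip 20 200 ((496.15435791015625, -314.8185729980469), (29.824872970581055, 81.09320831298828), 65.70911407470703) 60.0
grip 60 616 ((485.65191650390625, -327.5866394042969), (30.96772575378418, 86.85160064697266), 89.6706314086914) 71.5
big 5 110 ((573.9140014648438, -481.0236511230469), (151.3120574951172, 47.38502502441406), 60.97954559326172) 12.0
big 20 503 ((570.486083984375, -477.27691650390625), (138.65835571289062, 44.63890838623047), 59.46218490600586) 59.9
big 60 197 ((569.2362060546875, -478.80316162109375), (117.39051055908203, 40.877235412597656), 61.53535461425781) 74.9
[[0.0, 0.95, 0.31, 79.55], [1.0, -0.0, -0.0, -0.21], [-0.0, 0.31, -0.95, 30.53], [0.0, 0.0, 0.0, 1.0]] 351.3180651743104 [-0.06702584  0.          0.          0.          0.        ]
```

View pics/crop1.png

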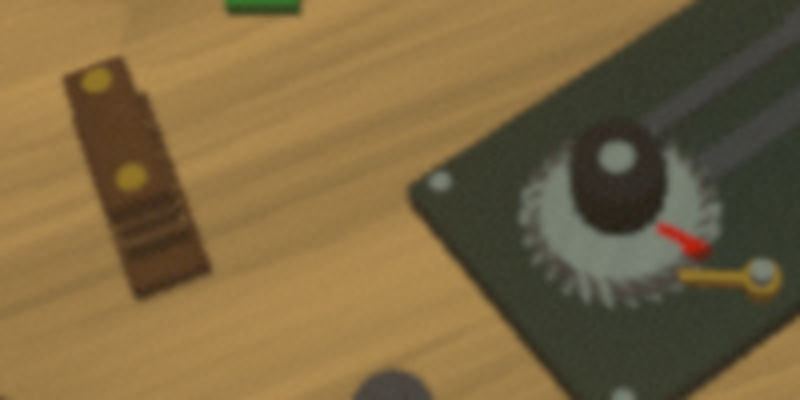

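The crop confirms it: the small dark-brown grip with pale stripes is at scene (184,293), the knob at (305,293), the red tooth near (322,309) and the pawl tip near (320,318). Next I move the wrist camera over the clamp.

>>> apply_moves:
  deltas:
    - {"claw": -1,"delta_pos": [-4.14,-3.52,0],"yaw": 0}
    - {"claw": -1,"delta_pos": [-4.14,-3.52,0],"yaw": 0}
    - {"claw": -1,"delta_pos": [-4.14,-3.52,0],"yaw": 0}
    - {"claw": -1,"delta_pos": [-4.14,-3.52,0],"yaw": 0}
    - {"claw": -1,"delta_pos": [-4.14,-3.52,0],"yaw": 0}
    - {"claw": -1,"delta_pos": [-4.14,-3.52,0],"yaw": 0}
    - {"claw": -1,"delta_pos": [-4.14,-3.52,0],"yaw": 0}

```text
clock: 1.12
eef_pos: [382.1, 284.6, 404.9]
tcp_rot: [3.141, 0.0, 2.868]
contact_force: [1.6, 1.4, -0.2]
opening: 1.001
grasp_force: 0.0
```

>>> apply_moves:
  deltas:
    - {"claw": -1,"delta_pos": [-4.14,-3.52,0],"yaw": 0}
    - {"claw": -1,"delta_pos": [-4.14,-3.52,0],"yaw": 0}
    - {"claw": -1,"delta_pos": [-4.14,-3.52,0],"yaw": 0}
    - {"claw": -1,"delta_pos": [-4.14,-3.52,0],"yaw": 0}
    - {"claw": -1,"delta_pos": [-4.14,-3.52,0],"yaw": 0}
    - {"claw": -1,"delta_pos": [-4.14,-3.52,0],"yaw": 0}
    - {"claw": -1,"delta_pos": [-4.14,-3.52,0],"yaw": 0}

```text
clock: 2.0
eef_pos: [594.5, -31.1, 404.7]
tcp_rot: [3.141, 0.0, 2.868]
contact_force: [0.9, 0.4, -0.5]
opening: 1.001
grasp_force: 0.0
```

>>> apply_moves:
  deltas:
    - {"claw": -1,"delta_pos": [0,0,0],"yaw": 0.18}
    - {"claw": -1,"delta_pos": [0,0,0],"yaw": 0.18}
    - {"claw": -1,"delta_pos": [0,0,0],"yaw": 0.18}
    - {"claw": -1,"delta_pos": [0,0,0],"yaw": 0.18}
    - {"claw": -1,"delta_pos": [0,0,0],"yaw": 0.18}
    - {"claw": -1,"delta_pos": [0,0,0],"yaw": 0.18}
    - {"claw": -1,"delta_pos": [0,0,0],"yaw": 0.18}

```text
clock: 2.88
eef_pos: [593.7, -29.4, 404.6]
tcp_rot: [-3.141, -0.0, 1.602]
contact_force: [0.2, -0.5, -0.4]
opening: 0.994
grasp_force: 0.0
```

>>> apply_moves:
  deltas:
    - {"claw": -1,"delta_pos": [0,0,0],"yaw": 0.18}
    - {"claw": -1,"delta_pos": [0,0,0],"yaw": 0.18}
    - {"claw": -1,"delta_pos": [0,0,0],"yaw": 0.18}
    - {"claw": -1,"delta_pos": [0,0,0],"yaw": 0.18}
    - {"claw": -1,"delta_pos": [0,0,0],"yaw": 0.18}
    - {"claw": -1,"delta_pos": [0,0,0],"yaw": 0.18}
    - {"claw": -1,"delta_pos": [0,0,0],"yaw": 0.18}
    - {"claw": -1,"delta_pos": [0,0,0],"yaw": 0}

```text
clock: 3.88
eef_pos: [593.7, -29.4, 404.6]
tcp_rot: [-3.142, 0.0, 0.349]
contact_force: [-0.9, -0.3, 0.2]
opening: 0.997
grasp_force: 0.0
```

Run:
```python
from h import *
f=grab("wrist");cv2.imwrite('pics/w1.png',f['img']);print(r.sense()['qpos'].round(3))
np.savez('w1.npz',P=cloud(f),T=f['T'])
```

```text
[-0.052  0.306  1.701  0.     1.135  1.167]
```

View pics/w1.png

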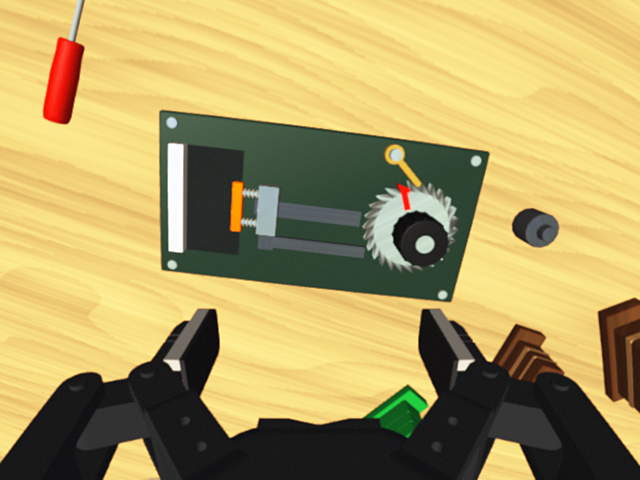

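w1 shows the fence at (175,198), the orange pad at (237,207), the knob at (420,240), the red tooth tip near (402,187), the pawl from its pivot (395,155) to its tip near (420,187), and the weight at (535,228).

Run:
```python
from h import *
f=grab("wrist");P=cloud(f);img=f['img'];print(np.nanmedian(P[350:400,250:350,2]))
hsv=cv2.cvtColor(img,cv2.COLOR_BGR2HSV)
S=P[100:310,155:495].reshape(-1,3)
# plate: cloud z 15..25
w=S[(S[:,2]>14)&(S[:,2]<27)];c=cv2.minAreaRect(w[:,:2].astype(np.float32));print('plate depth',c,np.median(w[:,2]))
print('corners',at_z(f,[(161,110),(489,153),(451,301),(162,270)],20).round(1).tolist())
kn=P[200:275,385:455].reshape(-1,3);print('z hist knob',np.histogram(kn[:,2],bins=range(15,100,5)))
k=kn[kn[:,2]>78];print('knob top',k.mean(0),cv2.minEnclosingCircle(k[:,:2].astype(np.float32)))
fe=P[135:260,160:195].reshape(-1,3);fe=fe[(fe[:,2]>28)&(fe[:,2]<40)];print('fence',len(fe),cv2.minAreaRect(fe[:,:2].astype(np.float32)),np.median(fe[:,2]))
m=(hsv[...,0]>5)&(hsv[...,0]<20)&(hsv[...,1]>200)&(hsv[...,2]>150);m[:,:225]=0;m[:,250:]=0;m[:175]=0;m[240:]=0
q=P[m];q=q[q[:,2]>28];print('pad',len(q),cv2.minAreaRect(q[:,:2].astype(np.float32)),np.median(q[:,2]))
m=((hsv[...,0]<5)|(hsv[...,0]>175))&(hsv[...,1]>180)&(hsv[...,2]>150);m[:,:380]=0;m[:,440:]=0;m[:170]=0;m[220:]=0
v,u=np.nonzero(m);print('red',len(u),u.min(),u.max(),v.min(),v.max(),np.nanmedian(P[m][:,2]))
cv2.imwrite('pics/w1c.png',cv2.resize(img[130:280,350:490],None,fx=5.5,fy=4*1.0 and 5.5/1.4 if 0 else 4,interpolation=cv2.INTER_CUBIC))
```

```text
0.1948755731392282
plate depth ((589.4126586914062, -29.65478515625), (170.20623779296875, 329.88055419921875), 12.999189376831055) 20.375667696361404
corners [[634.2, 146.8, 20.0], [707.3, -169.5, 20.0], [546.5, -207.6, 20.0], [470.6, 109.1, 20.0]]
z hist knob (array([ 273,  508,   12,   33, 2002,   13,    1,   61,   87,   76,   89,
         95,  103, 1512,  363,    0]), array([15, 20, 25, 30, 35, 40, 45, 50, 55, 60, 65, 70, 75, 80, 85, 90, 95]))
knob top [ 611.60214613 -120.71820869   84.03708228] ((610.7076416015625, -121.82257843017578), 22.861509323120117)
fence 1714 ((557.2191772460938, 108.71231079101562), (109.76358032226562, 15.968961715698242), 12.733368873596191) 32.205085971114585
pad 464 ((571.1674194335938, 49.56437301635742), (50.10972595214844, 10.542827606201172), 13.44072151184082) 32.113525263704474
red 151 398 409 185 209 38.64684359506617
```

View pics/w1c.png

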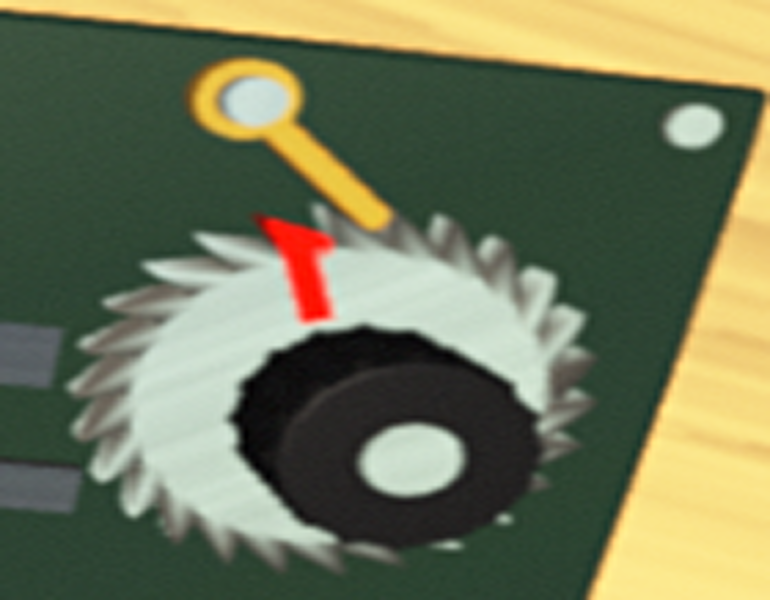

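Run:
```python
from h import *
f=grab("wrist");a=np.radians(12.9)
ex=np.array([np.cos(a),np.sin(a)]);ey=np.array([-np.sin(a),np.cos(a)]);k=np.array([610.7,-122.3])
uv={'redtip':(260,215),'redstep':(330,240),'t+1':(320,206),'pawl':(384,228),'t':(440,218),'t2':(493,240),'t3':(548,270),'t4':(583,308),'t5':(592,355)}
for n,(u,v) in uv.items():
    p=at_z(f,[(350+u/5.5,130+v/4)],38)[0,:2]-k
    print(n,'R %.1f ang_ccw_from_clampx %.3f'%(np.hypot(*p),np.arctan2(p@ey,p@ex)))
```

```text
redtip R 48.7 ang_ccw_from_clampx 0.484
redstep R 39.8 ang_ccw_from_clampx 0.233
t+1 R 48.3 ang_ccw_from_clampx 0.264
pawl R 42.9 ang_ccw_from_clampx 0.007
t R 47.4 ang_ccw_from_clampx -0.191
t2 R 46.9 ang_ccw_from_clampx -0.430
t3 R 48.1 ang_ccw_from_clampx -0.702
t4 R 48.7 ang_ccw_from_clampx -0.950
t5 R 47.3 ang_ccw_from_clampx -1.206
```

Tooth tips lie at 0.484 (red), 0.264 and about 0.02, and the pawl is at 0.007. So two teeth (0.484 rad) remain, which fits the 48 mm pad gap. Next I move over the grip.

>>> apply_moves:
  deltas:
    - {"claw": -1,"delta_pos": [-3.39,4.06,0],"yaw": 0}
    - {"claw": -1,"delta_pos": [-3.39,4.06,0],"yaw": 0}
    - {"claw": -1,"delta_pos": [-3.39,4.06,0],"yaw": 0}
    - {"claw": -1,"delta_pos": [-3.39,4.06,0],"yaw": 0}
    - {"claw": -1,"delta_pos": [-3.39,4.06,0],"yaw": 0}
    - {"claw": -1,"delta_pos": [-3.39,4.06,0],"yaw": 0}
    - {"claw": -1,"delta_pos": [0,0,0],"yaw": 0.1745}
    - {"claw": -1,"delta_pos": [0,0,0],"yaw": 0.1745}

```text
clock: 5.03
eef_pos: [485.1, -328.7, 404.6]
tcp_rot: [-3.141, 0.0, -0.006]
contact_force: [0.2, 0.5, 0.3]
opening: 1.006
grasp_force: 0.0
```

>>> apply_moves:
  deltas:
    - {"claw": -1,"delta_pos": [0,0,0],"yaw": 0}

```text
clock: 5.15
eef_pos: [485.4, -327.9, 404.7]
tcp_rot: [-3.142, 0.0, 0.002]
contact_force: [-0.7, 0.7, -0.7]
opening: 1.001
grasp_force: 0.0
```

Run:
```python
from h import *
f=grab("wrist");P=cloud(f);print(r.sense()['eef_pos'],r.sense()['tcp_rot'])
q=P.reshape(-1,3);q=q[(np.abs(q[:,0]-486)<85)&(np.abs(q[:,1]+327)<70)]
for lo,hi in((6,17),(62,75)):
    w=q[(q[:,2]>lo)&(q[:,2]<hi)];print(lo,len(w),cv2.minAreaRect(w[:,:2].astype(np.float32)),w[:,2].mean())
```

```text
[ 485.53274903 -327.79564987  404.67800108] [-3.14158477e+00  3.11024951e-05  4.19570224e-03]
6 809 ((485.4367980957031, -329.1450500488281), (108.74340057373047, 40.15065383911133), 0.038178153336048126) 13.659030603668304
62 3173 ((484.38226318359375, -329.0794677734375), (31.924827575683594, 84.43711853027344), 89.55529022216797) 68.13284301951987
```

>>> apply_moves:
  deltas:
    - {"claw": -1,"delta_pos": [0,0.13,5.2],"yaw": 0}
    - {"claw": -1,"delta_pos": [0,0,5.2],"yaw": 0}
    - {"claw": -1,"delta_pos": [0,0,5.2],"yaw": 0}
    - {"claw": -1,"delta_pos": [0,0,3.1],"yaw": 0}
    - {"claw": -1,"delta_pos": [0,0,2.1],"yaw": 0}
    - {"claw": -1,"delta_pos": [0,0,0],"yaw": 0}
    - {"claw": 1,"delta_pos": [0,0,0],"yaw": 0}
    - {"claw": 1,"delta_pos": [0,0,0],"yaw": 0}
  grip_force: 40

```text
clock: 6.2
eef_pos: [486.1, -329.3, 198.0]
tcp_rot: [3.14, -0.002, -0.0]
contact_force: [-0.6, 0.7, -0.7]
opening: 0.605
grasp_force: 0.0
```

>>> apply_moves:
  deltas:
    - {"claw": 1,"delta_pos": [0,0,0],"yaw": 0}
    - {"claw": 1,"delta_pos": [0,0,0],"yaw": 0}
    - {"claw": 1,"delta_pos": [0,0,0],"yaw": 0}
    - {"claw": 1,"delta_pos": [0,0,0],"yaw": 0}

```text
clock: 6.7
eef_pos: [485.9, -329.3, 197.7]
tcp_rot: [3.141, -0.001, -0.001]
contact_force: [-1.8, 0.6, 6.8]
opening: 0.363
grasp_force: 40.9
```

>>> apply_moves:
  deltas:
    - {"claw": 1,"delta_pos": [0,0,-3],"yaw": 0}
    - {"claw": 1,"delta_pos": [0,0,-6],"yaw": 0}
    - {"claw": 1,"delta_pos": [0,0,-6],"yaw": 0}
    - {"claw": 1,"delta_pos": [0,0,0],"yaw": 0}

```text
clock: 7.2
eef_pos: [486.7, -329.9, 351.7]
tcp_rot: [3.137, -0.007, -0.001]
contact_force: [1.4, -0.6, -3.7]
opening: 0.367
grasp_force: 41.0
```

>>> apply_moves:
  deltas:
    - {"claw": 1,"delta_pos": [0.6,-2.75,0],"yaw": 0}
    - {"claw": 1,"delta_pos": [1.1,-5.5,0],"yaw": 0}
    - {"claw": 1,"delta_pos": [1.1,-5.5,0],"yaw": 0}
    - {"claw": 1,"delta_pos": [1.1,-5.5,0],"yaw": 0}
    - {"claw": 1,"delta_pos": [1.1,-5.5,0],"yaw": 0}
    - {"claw": 1,"delta_pos": [1.1,-5.5,0],"yaw": 0}
    - {"claw": 1,"delta_pos": [1.1,-5.5,0],"yaw": 0}
    - {"claw": 1,"delta_pos": [0.73,-5,0],"yaw": 0}

```text
clock: 8.2
eef_pos: [564.9, 80.2, 345.0]
tcp_rot: [3.141, 0.002, -0.001]
contact_force: [0.4, -0.7, -3.2]
opening: 0.374
grasp_force: 41.0
```

>>> apply_moves:
  deltas:
    - {"claw": 1,"delta_pos": [0,0,0],"yaw": -0.113}
    - {"claw": 1,"delta_pos": [0,0,0],"yaw": -0.112}
    - {"claw": 1,"delta_pos": [0,0,0],"yaw": 0}
    - {"claw": 1,"delta_pos": [0,0,0],"yaw": 0}

```text
clock: 8.7
eef_pos: [565.0, 78.1, 345.8]
tcp_rot: [-3.141, 0.001, 0.221]
contact_force: [0.2, 0.3, -2.2]
opening: 0.369
grasp_force: 41.4
```

```bash
cat > gp.py <<'E'
from h import *
# grip pose vs clamp, from wrist cloud (held or placed); pass z range of foot top
f=grab("wrist");P=cloud(f);s=r.sense();print(s['eef_pos'].round(1),s['tcp_rot'].round(3),s['contact_force'].round(1))
cv2.imwrite('pics/wg.png',f['img'])
np.savez('wg.npz',P=P)
a=np.radians(12.9);ex=np.array([np.cos(a),np.sin(a)]);ey=np.array([-np.sin(a),np.cos(a)]);F=np.array([558.9,101.4])
q=P.reshape(-1,3);C=np.c_[(q[:,:2]-F)@ex,(q[:,:2]-F)@ey,q[:,2]]
hsv=cv2.cvtColor(f['img'],cv2.COLOR_BGR2HSV).reshape(-1,3)
br=(hsv[:,0]<20)&(hsv[:,1]>60)&(hsv[:,2]<150)
m=br&(np.abs(C[:,0])<90)&(np.abs(C[:,1]+24)<60)
print('z hist',np.histogram(C[m][:,2],bins=range(20,240,10)))
for h in ('fence',):
    w=C[(np.abs(C[:,0])<60)&(C[:,1]>-6)&(C[:,1]<25)&(np.abs(C[:,2]-32)<4)]
    if len(w)>30: print('fence xmin/max,ymin/max',np.percentile(w[:,:2],[1,99],axis=0).round(1).tolist(),len(w))
E
python3 gp.py
```

```text
[565.1  78.1 346.1] [-3.141e+00  1.000e-03  2.210e-01] [ 0.  -0.  -3.2]
z hist (array([    1,     0,     0,     0,     0,     0,     0,     0,     0,
           0,     0,     0,     5,   317,  3073,   455,   339,   552,
         919, 13562,   188]), array([ 20,  30,  40,  50,  60,  70,  80,  90, 100, 110, 120, 130, 140,
       150, 160, 170, 180, 190, 200, 210, 220, 230]))
fence xmin/max,ymin/max [[-14.1, 0.7], [55.2, 15.6]] 766
```

View pics/wg.png

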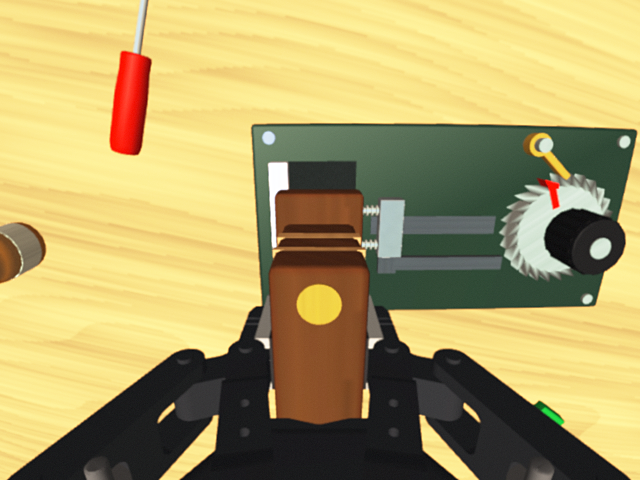

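wg shows the grip held square: its body is at (320,310), its foot at (320,210), the fence at (278,205) and the jaw at (390,235). I check the offset numerically.

Run:
```python
from h import *
P=np.load('wg.npz')['P'];a=np.radians(12.9);ex=np.array([np.cos(a),np.sin(a)]);ey=np.array([-np.sin(a),np.cos(a)]);F=np.array([558.9,101.4])
p=P[185:250,260:375].reshape(-1,3);C=np.c_[(p[:,:2]-F)@ex,(p[:,:2]-F)@ey,p[:,2]];w=C[(C[:,2]>155)&(C[:,2]<172)]
print('foot',len(w),np.percentile(w,[1,50,99],axis=0).round(1).tolist(),cv2.minAreaRect(w[:,:2].astype(np.float32)))
p=P[255:350,260:380].reshape(-1,3);C=np.c_[(p[:,:2]-F)@ex,(p[:,:2]-F)@ey,p[:,2]];w=C[(C[:,2]>205)]
print('body',np.percentile(w,[1,50,99],axis=0).round(1).tolist())
p=P[150:260,262:300].reshape(-1,3);C=np.c_[(p[:,:2]-F)@ex,(p[:,:2]-F)@ey,p[:,2]];w=C[abs(C[:,2]-32)<3]
print('fence',np.percentile(w,[0.5,99.5],axis=0).round(1).tolist(),cv2.minAreaRect(w[:,:2].astype(np.float32)))
```

```text
foot 3410 [[34.9, -44.2, 156.1], [46.2, -24.7, 162.2], [53.7, -5.1, 171.2]] ((41.4166145324707, -24.690576553344727), (40.23836898803711, 25.043712615966797), 89.54496002197266)
body [[10.0, -43.9, 205.8], [28.4, -24.8, 216.1], [41.0, -5.8, 218.2]]
fence [[-15.1, 0.6, 29.5], [55.2, 15.7, 33.7]] ((18.953258514404297, 8.151506423950195), (15.14139461517334, 72.57740783691406), 89.951416015625)
```

>>> apply_moves:
  deltas:
    - {"claw": 1,"delta_pos": [0,-0.1,4],"yaw": -0.006}
    - {"claw": 1,"delta_pos": [0,0,4],"yaw": 0}
    - {"claw": 1,"delta_pos": [0,0,2.5],"yaw": 0}
    - {"claw": 1,"delta_pos": [0,0,1],"yaw": 0}
    - {"claw": 1,"delta_pos": [0,0,0.6],"yaw": 0}
    - {"claw": 1,"delta_pos": [0,0,0.4],"yaw": 0}
    - {"claw": 1,"delta_pos": [0,0,0],"yaw": 0}

```text
clock: 9.62
eef_pos: [565.4, 79.3, 222.2]
tcp_rot: [3.142, -0.001, 0.23]
contact_force: [-0.0, 0.8, -4.0]
opening: 0.371
grasp_force: 41.3
```

>>> apply_moves:
  deltas:
    - {"claw": 1,"delta_pos": [0,0,0.2],"yaw": 0}
    - {"claw": 1,"delta_pos": [0,0,0],"yaw": 0}

```text
clock: 9.88
eef_pos: [565.2, 79.3, 219.9]
tcp_rot: [3.142, -0.0, 0.23]
contact_force: [0.2, -0.1, -3.5]
opening: 0.372
grasp_force: 41.3
```

>>> apply_moves:
  deltas:
    - {"claw": 1,"delta_pos": [0,0,0.1],"yaw": 0}
    - {"claw": 1,"delta_pos": [0,0,0.1],"yaw": 0}
    - {"claw": 1,"delta_pos": [0,0,0],"yaw": 0}

```text
clock: 10.25
eef_pos: [565.1, 79.3, 217.7]
tcp_rot: [-3.142, -0.0, 0.23]
contact_force: [-0.9, -0.3, -1.7]
opening: 0.371
grasp_force: 41.5
```

>>> apply_moves:
  deltas:
    - {"claw": 0,"delta_pos": [0,0,0],"yaw": 0}
    - {"claw": 0,"delta_pos": [0,0,0],"yaw": 0}
    - {"claw": 0,"delta_pos": [0,0,0],"yaw": 0}
    - {"claw": 0,"delta_pos": [0,0,-1],"yaw": 0}
    - {"claw": 0,"delta_pos": [0,0,-3],"yaw": 0}
    - {"claw": 0,"delta_pos": [0,0,-5],"yaw": 0}
    - {"claw": -0.2,"delta_pos": [0,0,-5],"yaw": 0}
    - {"claw": -0.2,"delta_pos": [0,0,0],"yaw": 0}

```text
clock: 11.25
eef_pos: [566.5, 79.5, 362.6]
tcp_rot: [3.141, -0.008, 0.23]
contact_force: [-0.2, -0.1, 0.2]
opening: 0.599
grasp_force: 0.0
```

>>> apply_moves:
  deltas:
    - {"claw": -1,"delta_pos": [-0.04,5.17,0],"yaw": 0}
    - {"claw": -1,"delta_pos": [-0.04,5.17,0],"yaw": 0}
    - {"claw": -1,"delta_pos": [-0.04,5.17,0],"yaw": 0}
    - {"claw": -1,"delta_pos": [-0.05,5.16,0],"yaw": 0}
    - {"claw": -1,"delta_pos": [0,0,0],"yaw": 0}
    - {"claw": -1,"delta_pos": [0,0,0],"yaw": 0}

```text
clock: 12.0
eef_pos: [610.1, -122.2, 357.1]
tcp_rot: [-3.141, 0.001, 0.229]
contact_force: [-1.1, 0.7, 0.4]
opening: 0.999
grasp_force: 0.0
```

Run:
```python
from h import *
f=grab("wrist");P=cloud(f);cv2.imwrite('pics/w3.png',f['img']);s=r.sense();print(s['eef_pos'].round(1),s['tcp_rot'].round(3))
a=np.radians(12.9);ex=np.array([np.cos(a),np.sin(a)]);ey=np.array([-np.sin(a),np.cos(a)]);F=np.array([558.9,101.4])
q=P.reshape(-1,3);C=np.c_[(q[:,:2]-F)@ex,(q[:,:2]-F)@ey+230,q[:,2]]
k=C[(np.hypot(C[:,0],C[:,1])<35)&(C[:,2]>78)&(C[:,2]<95)];print('knob',len(k),k.mean(0),cv2.minEnclosingCircle(k[:,:2].astype(np.float32)))
for lo in range(20,60,5):
    w=C[(C[:,0]>50)&(C[:,0]<85)&(abs(C[:,1])<60)&(C[:,2]>lo)&(C[:,2]<lo+5)];print(lo,len(w),end=' ')
b=C[(abs(C[:,0])<50)&(C[:,1]>180)&(C[:,1]<230)&(C[:,2]>84)&(C[:,2]<92)];print('\ngrip top',len(b),len(b) and (b-[0,230,0]).mean(0))
b=C[(abs(C[:,0])<60)&(C[:,1]>160)&(C[:,1]<250)&(C[:,2]>30)&(C[:,2]<37)];print('foot/fence/pad',len(b),np.percentile(b,[1,99],axis=0).round(1))
```

```text
[ 610.1 -121.6  357.2] [-3.141e+00  1.000e-03  2.300e-01]
knob 2758 [ 1.92119912  0.43013818 84.14212896] ((0.2807801067829132, 0.5117155313491821), 23.030487060546875)
20 3399 25 7 30 36 35 436 40 135 45 37 50 0 55 0 
grip top 4280 [  1.81490516 -25.90235842  88.05959714]
foot/fence/pad 2889 [[-54.  161.4  30.2]
 [ 54.1 243.2  36. ]]
```

View pics/w3.png

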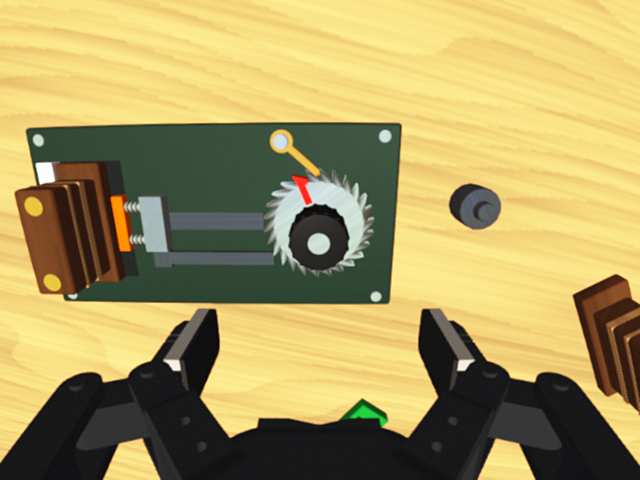

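w3 shows the grip in the bed at (75,225) between the fence (48,175) and the pad (121,223), the knob at (318,240), the red tooth at (302,188) and the pawl tip at (317,173). Next I take the knob.

>>> apply_moves:
  deltas:
    - {"claw": -1,"delta_pos": [0,0.05,0],"yaw": -0.17}
    - {"claw": -1,"delta_pos": [0,0,0],"yaw": -0.17}
    - {"claw": -1,"delta_pos": [0,0,0],"yaw": -0.17}
    - {"claw": -1,"delta_pos": [0,0,0],"yaw": -0.17}
    - {"claw": -1,"delta_pos": [0,0,0],"yaw": -0.17}
    - {"claw": -1,"delta_pos": [0,0,0],"yaw": -0.17}
    - {"claw": -1,"delta_pos": [0,0,4],"yaw": 0}
    - {"claw": -1,"delta_pos": [0,0,4],"yaw": 0}

```text
clock: 13.05
eef_pos: [610.6, -121.2, 277.4]
tcp_rot: [3.14, -0.0, 1.252]
contact_force: [0.2, 0.3, -0.9]
opening: 0.999
grasp_force: 0.0
```

>>> apply_moves:
  deltas:
    - {"claw": -1,"delta_pos": [0,0,3.4],"yaw": 0}
    - {"claw": -1,"delta_pos": [0,0,2],"yaw": 0}
    - {"claw": -1,"delta_pos": [0,0,0],"yaw": 0}
    - {"claw": 1,"delta_pos": [0,0,0],"yaw": 0}
    - {"claw": 1,"delta_pos": [0,0,0],"yaw": 0}
    - {"claw": 1,"delta_pos": [0,0,0],"yaw": 0}
    - {"claw": 1,"delta_pos": [0,0,0],"yaw": 0}
    - {"claw": 1,"delta_pos": [0,0,0],"yaw": 0}
  grip_force: 35

```text
clock: 14.05
eef_pos: [610.1, -122.6, 225.1]
tcp_rot: [-3.14, -0.0, 1.25]
contact_force: [-6.5, 2.7, 10.5]
opening: 0.506
grasp_force: 34.5
```

```bash
cat > st.py <<'E'
from h import *
s=r.sense();print({k:np.round(s[k],3).tolist() for k in('clock','eef_pos','tcp_rot','contact_force','wrist_torque','opening','grasp_force')},'q6',s['qpos'][5].round(3),s['joint_efforts'][5].round(3))
E
python3 st.py
```

```text
{'clock': 14.05, 'eef_pos': [610.093, -122.636, 225.107], 'tcp_rot': [-3.14, -0.0, 1.25], 'contact_force': [-6.473, 2.733, 10.529], 'wrist_torque': [0.401, 0.905, -0.025], 'opening': 0.506, 'grasp_force': 34.527} q6 0.12 0.009
```

>>> apply_moves:
  deltas:
    - {"claw": 1,"delta_pos": [0,0,0],"yaw": 0.05}
    - {"claw": 1,"delta_pos": [0,0,0],"yaw": 0.05}
    - {"claw": 1,"delta_pos": [0,0,0],"yaw": 0}
  grip_force: 38

```text
clock: 14.42
eef_pos: [610.1, -122.6, 225.1]
tcp_rot: [-3.14, -0.0, 1.149]
contact_force: [-6.7, 2.8, 10.7]
opening: 0.505
grasp_force: 37.0
```

```bash
python3 st.py
```

```text
{'clock': 14.425, 'eef_pos': [610.1, -122.601, 225.13], 'tcp_rot': [-3.14, -0.0, 1.149], 'contact_force': [-6.694, 2.754, 10.688], 'wrist_torque': [0.477, 0.917, 0.012], 'opening': 0.505, 'grasp_force': 37.035} q6 0.221 0.318
```

>>> apply_moves:
  deltas:
    - {"claw": 1,"delta_pos": [0,0,0],"yaw": 0.05}
    - {"claw": 1,"delta_pos": [0,0,0],"yaw": 0.05}
    - {"claw": 1,"delta_pos": [0,0,0],"yaw": 0}

```text
clock: 14.8
eef_pos: [610.0, -122.6, 225.1]
tcp_rot: [-3.14, 0.0, 1.049]
contact_force: [-7.3, 2.8, 11.8]
opening: 0.505
grasp_force: 37.0
```

```bash
python3 st.py
```

```text
{'clock': 14.8, 'eef_pos': [610.049, -122.595, 225.135], 'tcp_rot': [-3.14, 0.0, 1.049], 'contact_force': [-7.288, 2.838, 11.82], 'wrist_torque': [0.377, 1.053, -0.028], 'opening': 0.505, 'grasp_force': 37.043} q6 0.321 0.318
```

>>> apply_moves:
  deltas:
    - {"claw": 1,"delta_pos": [0,0,0],"yaw": 0.05}
    - {"claw": 1,"delta_pos": [0,0,0],"yaw": 0.05}
    - {"claw": 1,"delta_pos": [0,0,0],"yaw": 0}

```text
clock: 15.18
eef_pos: [610.0, -122.6, 225.2]
tcp_rot: [-3.14, 0.0, 0.949]
contact_force: [-6.7, 3.3, 10.9]
opening: 0.505
grasp_force: 36.9
```

```bash
python3 st.py
```

```text
{'clock': 15.175, 'eef_pos': [610.011, -122.599, 225.155], 'tcp_rot': [-3.14, 0.0, 0.949], 'contact_force': [-6.741, 3.285, 10.911], 'wrist_torque': [0.407, 1.077, 0.064], 'opening': 0.505, 'grasp_force': 36.935} q6 0.421 0.337
```

>>> apply_moves:
  deltas:
    - {"claw": 1,"delta_pos": [0,0,0],"yaw": 0.05}
    - {"claw": 1,"delta_pos": [0,0,0],"yaw": 0.05}
    - {"claw": 1,"delta_pos": [0,0,0],"yaw": 0}

```text
clock: 15.55
eef_pos: [610.0, -122.6, 225.1]
tcp_rot: [-3.14, 0.001, 0.849]
contact_force: [-7.0, 3.6, 11.1]
opening: 0.505
grasp_force: 37.0
```

```bash
python3 st.py
```

```text
{'clock': 15.55, 'eef_pos': [609.993, -122.576, 225.138], 'tcp_rot': [-3.14, 0.001, 0.849], 'contact_force': [-7.023, 3.611, 11.14], 'wrist_torque': [0.509, 1.106, 0.174], 'opening': 0.505, 'grasp_force': 36.956} q6 0.521 0.461
```

```bash
cat > red.py <<'E'
from h import *
import sys
a=np.radians(12.9);ex=np.array([np.cos(a),np.sin(a)]);ey=np.array([-np.sin(a),np.cos(a)]);k=np.array([610.4,-122.4])
def red(f,img=None):
    hsv=cv2.cvtColor(f['img'] if img is None else img,cv2.COLOR_BGR2HSV)
    m=((hsv[...,0]<6)|(hsv[...,0]>174))&(hsv[...,1]>150)&(hsv[...,2]>90)
    v,u=np.nonzero(m);p=at_z(f,np.c_[u,v],38.5)[:,:2]-k;p=p[np.hypot(*p.T)<52]
    if not len(p): return 'none'
    R=np.hypot(*p.T);A=np.arctan2(p@ey,p@ex)
    o=p[R>44]; 
    return len(p),'ang all %.3f'%A.mean(),'R %.1f-%.1f'%(R.min(),R.max()),'mid28-38 %.3f'%A[(R>28)&(R<38)].mean(),'tip>44 %.3f'%(A[R>44].mean() if (R>44).any() else np.nan)
s=r.sense();f=grab('wrist')
if len(sys.argv)>1:
    g=dict(f);g['T']=np.load('w1.npz')['T'];print('ref',red(g,cv2.imread('pics/w1.png')));cv2.imwrite('pics/k1.png',f['img'])
print('yaw %.3f'%s['tcp_rot'][2],'tz %.3f'%s['wrist_torque'][2],'eff6 %.3f'%s['joint_efforts'][5],red(f))
E
python3 red.py x
```

```text
ref (180, 'ang all 0.390', 'R 21.8-48.6', 'mid28-38 0.389', 'tip>44 0.440')
yaw 0.849 tz 0.174 eff6 0.461 (751, 'ang all 0.294', 'R 21.2-49.6', 'mid28-38 0.293', 'tip>44 0.348')
```

View pics/k1.png

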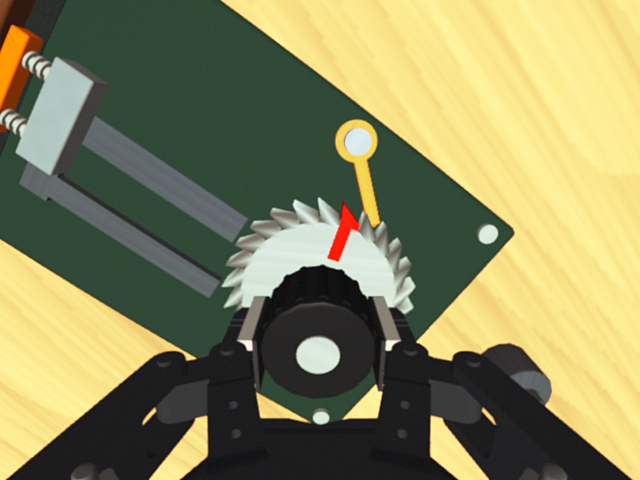

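k1 gives a clear view: the red tip is at (345,205), the pawl tip at (376,226) and the knob is held at (318,345). The wheel has turned 0.096 rad, so the play was about 0.30. I continue.

>>> apply_moves:
  deltas:
    - {"claw": 1,"delta_pos": [0,0,0],"yaw": 0.05}
    - {"claw": 1,"delta_pos": [0,0,0],"yaw": 0.05}
    - {"claw": 1,"delta_pos": [0,0,0],"yaw": 0}

```text
clock: 15.98
eef_pos: [610.0, -122.6, 225.1]
tcp_rot: [-3.14, 0.001, 0.749]
contact_force: [-6.8, 3.6, 11.7]
opening: 0.508
grasp_force: 37.0
```

```bash
python3 red.py
```

```text
yaw 0.749 tz 0.272 eff6 0.527 (751, 'ang all 0.196', 'R 21.2-49.6', 'mid28-38 0.195', 'tip>44 0.250')
```

>>> apply_moves:
  deltas:
    - {"claw": 1,"delta_pos": [0,0,0],"yaw": 0.05}
    - {"claw": 1,"delta_pos": [0,0,0],"yaw": 0.05}
    - {"claw": 1,"delta_pos": [0,0,0],"yaw": 0}

```text
clock: 16.4
eef_pos: [610.0, -122.5, 225.1]
tcp_rot: [-3.14, 0.001, 0.649]
contact_force: [-7.6, 3.8, 11.5]
opening: 0.504
grasp_force: 37.2
```

```bash
python3 red.py
```

```text
yaw 0.649 tz 0.173 eff6 0.560 (709, 'ang all 0.097', 'R 21.2-48.6', 'mid28-38 0.098', 'tip>44 0.166')
```

>>> apply_moves:
  deltas:
    - {"claw": 1,"delta_pos": [0,0,0],"yaw": 0.05}
    - {"claw": 1,"delta_pos": [0,0,0],"yaw": 0.05}
    - {"claw": 1,"delta_pos": [0,0,0],"yaw": 0}

```text
clock: 16.82
eef_pos: [609.9, -122.5, 225.1]
tcp_rot: [-3.14, 0.001, 0.55]
contact_force: [-7.9, 3.2, 12.4]
opening: 0.502
grasp_force: 37.2
```

```bash
python3 red.py
```

```text
yaw 0.550 tz 0.303 eff6 0.616 (727, 'ang all -0.008', 'R 21.2-47.0', 'mid28-38 -0.007', 'tip>44 0.047')
```

>>> apply_moves:
  deltas:
    - {"claw": 1,"delta_pos": [0,0,0],"yaw": 0.05}
    - {"claw": 1,"delta_pos": [0,0,0],"yaw": 0.05}
    - {"claw": 1,"delta_pos": [0,0,0],"yaw": 0}

```text
clock: 17.25
eef_pos: [609.9, -122.5, 225.1]
tcp_rot: [-3.14, 0.001, 0.45]
contact_force: [-7.4, 3.2, 12.0]
opening: 0.504
grasp_force: 37.2
```

```bash
python3 red.py
```

```text
yaw 0.450 tz 0.384 eff6 0.731 (731, 'ang all -0.102', 'R 21.3-47.5', 'mid28-38 -0.099', 'tip>44 -0.056')
```

>>> apply_moves:
  deltas:
    - {"claw": 1,"delta_pos": [0,0,0],"yaw": 0.05}
    - {"claw": 1,"delta_pos": [0,0,0],"yaw": 0}

```text
clock: 17.55
eef_pos: [609.9, -122.4, 225.1]
tcp_rot: [-3.14, 0.001, 0.4]
contact_force: [-8.4, 3.9, 11.9]
opening: 0.505
grasp_force: 37.3
```

```bash
python3 red.py; python3 -c "
from h import *
f=grab('wrist');cv2.imwrite('pics/k2.png',cv2.resize(f['img'][130:290,240:460],None,fx=3.5,fy=3.5))"
```

```text
yaw 0.400 tz 0.446 eff6 0.776 (750, 'ang all -0.146', 'R 21.2-49.5', 'mid28-38 -0.147', 'tip>44 -0.092')
```

View pics/k2.png

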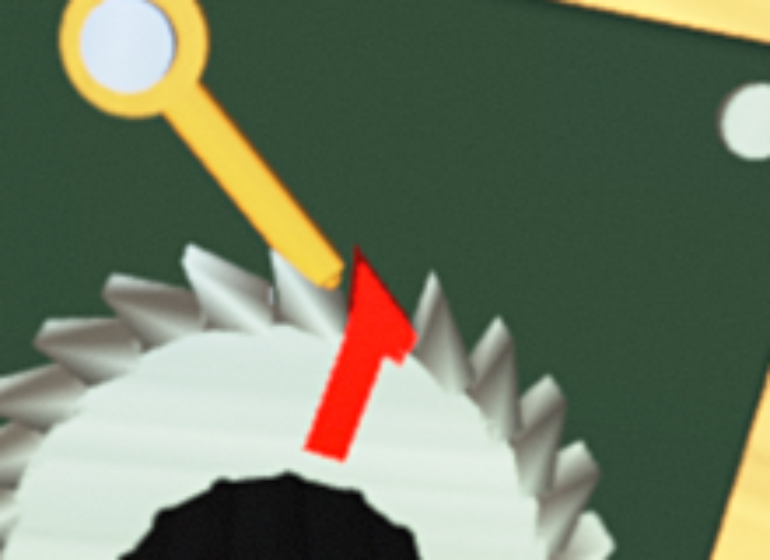

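k2 (crop) shows the red tip (357,248) just past the pawl tip (335,275). The pawl has not clearly dropped in yet, so I creep on while tracking the pawl's radius.

```bash
cat >> red.py <<'E'
hsv=cv2.cvtColor(f['img'],cv2.COLOR_BGR2HSV);m=(hsv[...,0]>17)&(hsv[...,0]<30)&(hsv[...,1]>120)&(hsv[...,2]>90)
v,u=np.nonzero(m);p=at_z(f,np.c_[u,v],38.5)[:,:2]-k;R_=np.hypot(*p.T);p=p[R_<62];x=p@ex;y=p@ey;R_=np.hypot(x,y)
i=R_<np.percentile(R_[R_<62],3)
c=cv2.fitLine(np.c_[x,y][(R_<60)].astype(np.float32),cv2.DIST_HUBER,0,.01,.01).ravel()
print('pawl minR %.1f ang %.3f linedir %.3f'%(R_.min(),np.arctan2(y[i].mean(),x[i].mean()),np.arctan(c[1]/c[0])),len(x))
E
python3 red.py
```

```text
yaw 0.401 tz 0.495 eff6 0.487 (764, 'ang all -0.147', 'R 21.2-49.5', 'mid28-38 -0.150', 'tip>44 -0.091')
pawl minR 44.1 ang 0.030 linedir 0.928 728
```

>>> apply_moves:
  deltas:
    - {"claw": 1,"delta_pos": [0,0,0],"yaw": 0.02}
    - {"claw": 1,"delta_pos": [0,0,0],"yaw": 0}

```text
clock: 17.95
eef_pos: [609.9, -122.4, 225.1]
tcp_rot: [-3.14, 0.001, 0.38]
contact_force: [-7.9, 3.1, 11.2]
opening: 0.505
grasp_force: 37.3
```

```bash
python3 red.py
```

```text
yaw 0.380 tz 0.512 eff6 0.639 (767, 'ang all -0.167', 'R 21.3-49.5', 'mid28-38 -0.170', 'tip>44 -0.112')
pawl minR 44.2 ang 0.021 linedir 0.926 717
```

>>> apply_moves:
  deltas:
    - {"claw": 1,"delta_pos": [0,0,0],"yaw": 0.02}
    - {"claw": 1,"delta_pos": [0,0,0],"yaw": 0}

```text
clock: 18.25
eef_pos: [609.9, -122.4, 225.1]
tcp_rot: [-3.141, 0.001, 0.36]
contact_force: [-7.1, 4.3, 11.4]
opening: 0.505
grasp_force: 37.2
```

```bash
python3 red.py
```

```text
yaw 0.360 tz 0.510 eff6 0.666 (767, 'ang all -0.186', 'R 21.3-49.9', 'mid28-38 -0.190', 'tip>44 -0.130')
pawl minR 44.6 ang 0.016 linedir 0.968 713
```

```bash
cat > ref.py <<'E'
from h import *
a=np.radians(12.9);ex=np.array([np.cos(a),np.sin(a)]);ey=np.array([-np.sin(a),np.cos(a)]);k=np.array([610.4,-122.4])
f=grab('wrist')
for n,pos,rpy in(('w1',(593.7,-29.4,404.6),(-3.142,0,.349)),('w3',(610.1,-121.6,357.2),(-3.141,.001,.23)),('k1',(610,-122.6,225.1),(-3.14,.001,.849)),('now',None,None)):
    if pos:
        T=np.eye(4);T[:3,:3]=R.from_euler('xyz',rpy).as_matrix();T[:3,3]=pos;f['T']=T@np.array(f['T_tool_cam']);im=cv2.imread(f'pics/{n}.png')
    else:
        f=grab('wrist');im=f['img']
    hsv=cv2.cvtColor(im,cv2.COLOR_BGR2HSV);m=(hsv[...,0]>17)&(hsv[...,0]<30)&(hsv[...,1]>120)&(hsv[...,2]>90)
    v,u=np.nonzero(m)
    for z in(38.5,):
        p=at_z(f,np.c_[u,v],z)[:,:2]-k;x=p@ex;y=p@ey;R_=np.hypot(x,y);i=R_<90;x,y,R_=x[i],y[i],R_[i]
        j=R_<np.sort(R_)[max(3,len(R_)//60)]
        piv=np.array([x[R_>66].mean(),y[R_>66].mean()]) if (R_>66).any() else np.zeros(2)
        arm=(R_<60);c=cv2.fitLine(np.c_[x,y][arm].astype(np.float32),cv2.DIST_HUBER,0,.01,.01).ravel()
        print(n,z,'minR %.1f'%R_.min(),'tip',x[j].mean().round(1),y[j].mean().round(1),'piv',piv.round(1),'dir %.3f'%np.arctan(c[1]/c[0]))
E
python3 ref.py
```

```text
w1 38.5 minR 43.7 tip 46.6 4.2 piv [ -1.6 -32.4] dir 0.936
w3 38.5 minR 43.4 tip 46.0 3.5 piv [ -4.1 -26.9] dir 0.894
k1 38.5 minR 44.2 tip 46.2 2.4 piv [ 24.6 -12.4] dir 1.041
now 38.5 minR 44.5 tip 46.4 1.4 piv [  9.6 -14.1] dir 0.962
```

>>> apply_moves:
  deltas:
    - {"claw": 1,"delta_pos": [0,0,0],"yaw": 0.02}
    - {"claw": 1,"delta_pos": [0,0,0],"yaw": 0}

```text
clock: 18.65
eef_pos: [609.9, -122.4, 225.1]
tcp_rot: [-3.141, 0.002, 0.341]
contact_force: [-7.4, 4.2, 12.0]
opening: 0.507
grasp_force: 37.2
```

```bash
python3 red.py
```

```text
yaw 0.341 tz 0.591 eff6 0.691 (759, 'ang all -0.205', 'R 21.2-49.5', 'mid28-38 -0.207', 'tip>44 -0.150')
pawl minR 44.9 ang 0.010 linedir 0.983 698
```

>>> apply_moves:
  deltas:
    - {"claw": 1,"delta_pos": [0,0,0],"yaw": 0.015}
    - {"claw": 1,"delta_pos": [0,0,0],"yaw": 0}

```text
clock: 18.95
eef_pos: [609.9, -122.4, 225.1]
tcp_rot: [-3.141, 0.002, 0.326]
contact_force: [-8.0, 3.6, 12.0]
opening: 0.51
grasp_force: 37.2
```

```bash
python3 red.py
```

```text
yaw 0.326 tz 0.579 eff6 0.678 (767, 'ang all -0.220', 'R 21.3-49.5', 'mid28-38 -0.223', 'tip>44 -0.165')
pawl minR 45.3 ang -0.007 linedir 1.005 701
```

>>> apply_moves:
  deltas:
    - {"claw": 1,"delta_pos": [0,0,0],"yaw": -0.04}
    - {"claw": 1,"delta_pos": [0,0,0],"yaw": -0.04}
    - {"claw": 1,"delta_pos": [0,0,0],"yaw": -0.04}
    - {"claw": 1,"delta_pos": [0,0,0],"yaw": 0}

```text
clock: 19.5
eef_pos: [609.9, -122.5, 225.1]
tcp_rot: [-3.14, 0.001, 0.446]
contact_force: [-7.6, 3.2, 12.3]
opening: 0.502
grasp_force: 37.3
```

```bash
python3 red.py
```

```text
yaw 0.446 tz 0.372 eff6 0.134 (733, 'ang all -0.106', 'R 21.3-49.5', 'mid28-38 -0.103', 'tip>44 -0.058')
pawl minR 43.3 ang 0.052 linedir 0.924 742
```

>>> apply_moves:
  deltas:
    - {"claw": 1,"delta_pos": [0,0,0],"yaw": -0.04}
    - {"claw": 1,"delta_pos": [0,0,0],"yaw": -0.04}
    - {"claw": 1,"delta_pos": [0,0,0],"yaw": -0.04}
    - {"claw": 1,"delta_pos": [0,0,0],"yaw": 0}

```text
clock: 20.05
eef_pos: [609.9, -122.5, 225.1]
tcp_rot: [-3.14, 0.001, 0.565]
contact_force: [-6.8, 3.5, 11.0]
opening: 0.51
grasp_force: 37.3
```

```bash
python3 red.py; python3 -c "
from h import *
f=grab('wrist');cv2.imwrite('pics/k3.png',cv2.resize(f['img'][130:290,240:460],None,fx=3.5,fy=3.5))"
```

```text
yaw 0.565 tz -0.014 eff6 -0.246 (707, 'ang all -0.082', 'R 21.1-48.2', 'mid28-38 -0.079', 'tip>44 -0.039')
pawl minR 43.3 ang 0.061 linedir 0.944 750
```

View pics/k3.png

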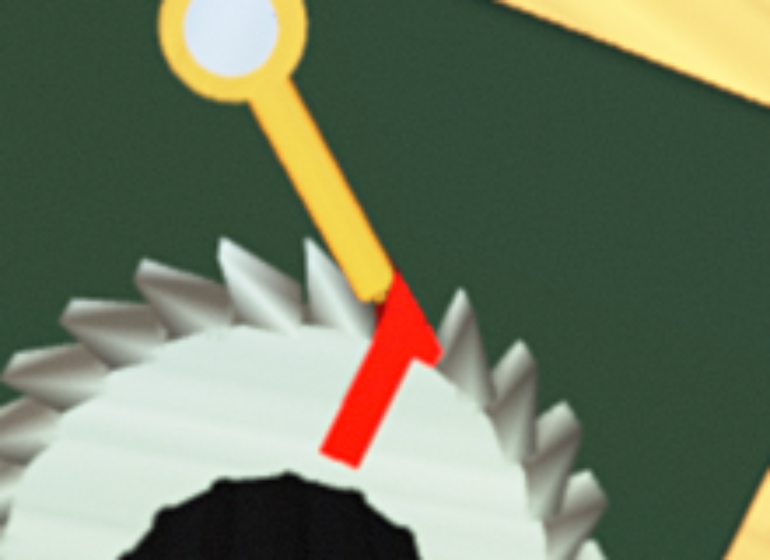

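k3 (crop) shows the pawl tip (372,292) seated in the notch directly behind the red tooth (400,280). The wheel stayed put as the knob was unloaded (torque about 0), so the red tooth is caught. I release and withdraw.

>>> apply_moves:
  deltas:
    - {"claw": -1,"delta_pos": [0,0,0],"yaw": 0}
    - {"claw": -1,"delta_pos": [0,0,0],"yaw": 0}
    - {"claw": -1,"delta_pos": [0,0,0],"yaw": 0}
    - {"claw": -1,"delta_pos": [0,0,0],"yaw": 0}
    - {"claw": -1,"delta_pos": [0,0,-3],"yaw": 0}
    - {"claw": -1,"delta_pos": [0,0,-5],"yaw": 0}
    - {"claw": -1,"delta_pos": [0,0,-5],"yaw": 0}
    - {"claw": -1,"delta_pos": [0,0,0],"yaw": 0}

```text
clock: 21.15
eef_pos: [612.1, -123.1, 358.1]
tcp_rot: [3.136, -0.006, 0.565]
contact_force: [0.6, 0.8, -0.2]
opening: 0.995
grasp_force: 0.0
```

```bash
python3 red.py
python3 - <<'E'
from h import *
f=grab("scene");P=cloud(f);P0=np.load('scene0.npz')['P']
for n,(u,v) in dict(weight=(248,350),jar=(474,166),drv=(470,248)).items(): print(n,P0[v,u].round(1),P[v,u].round(1))
a=np.radians(12.9);ex=np.array([np.cos(a),np.sin(a)]);ey=np.array([-np.sin(a),np.cos(a)]);F=np.array([558.9,101.4])
q=P.reshape(-1,3);C=np.c_[(q[:,:2]-F)@ex,(q[:,:2]-F)@ey,q[:,2]]
b=C[(abs(C[:,0])<60)&(abs(C[:,1]+22)<40)&(C[:,2]>80)&(C[:,2]<100)];print('grip top',len(b),len(b) and (cv2.minAreaRect(b[:,:2].astype(np.float32)),b[:,2].mean()))
s=r.sense();print(s['eef_pos'],s['contact_force'],s['clock'])
E
```

```text
yaw 0.565 tz -0.046 eff6 -0.000 (223, 'ang all -0.081', 'R 21.3-47.6', 'mid28-38 -0.083', 'tip>44 -0.037')
pawl minR 42.8 ang 0.064 linedir 0.889 231
weight [ 661.8 -255.    42.1] [ 659.8 -254.7   37.9]
jar [479.3 356.7  73.4] [479.8 356.2  74.1]
drv [636.8 248.1  21.7] [636.2 248.9  20.5]
grip top 593 (((0.7886962890625, -19.66450309753418), (35.751983642578125, 84.3553466796875), 88.65274810791016), np.float64(86.04049471652573))
[ 610.59300441 -122.81413821  353.92048149] [ 0.23407507 -0.66520405 -0.7576468 ] 21.25
```

The grip is clamped against the fence (centre at y ≈ -20 mm), the wheel is holding at the red tooth, and the bystanders have not moved.

```bash
python3 -c "
from rig import r
print(r.sign_off())"
```

```text
the job is handed in; nothing more can be done
None
```

The bow grip lies in the clamp bed, pressed against the fence, with the pawl caught behind the red tooth and no tooth further; the knob is released, the jar, screwdriver and weight are where they were, and the job was handed in at about 21 s.

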